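# Hook the drill-bit case out of the push-latch bay

## Task

The small red drill-bit case is stored in the flap bay of the grey plinth under the black switch unit, where fingers cannot get at it. Take the red-handled pull hook out of its wooden cradle, gently push in and release the top of the white flap so that its push latch lets go (it can need a second push) and it drops fully open, then reach in over the case, lower the hook's blade behind it and drag the case, lying flat, right out of the bay onto the open flap, without the gripper touching the case. Finish by laying the hook back in its cradle as it lay before, and do not shift the multimeter, tape roll or blue bin.

Things in the scene. Friction and masses are not known exactly. Their poses are not given: they have to be found in the camera images.
- plinth: Grey steel plinth, fixed, 250 deep x 250 wide x 110 high, under a black switch unit set back 32 mm. Origin: desk level, front-face plane, middle of the flap bay; +x straight into the bay, +y left, z up. Bay: y -75 to 75 mm, floor z 10, ceiling z 97 (from 13 mm behind the face), back panel x 120. Latch parts stay above z 82 and over 35 mm from the middle. Left of it: an open pigeonhole.
- flap (a joint): Angle (rad) of the white drop flap closing the bay: 0 shut and latched, 1.57 lying open towards the robot, negative pushed in past shut. 146 wide, 107 high, 6 thick, hinged along its lower edge at z 2 mm in the front-face plane. Open, it reaches 107 mm out, inner face up at z 8 mm, with a 16 mm high latch strike standing 83 to 91 mm out, 36 to 57 mm left of the middle.
- push_mark (a point): Black round mark, 20 mm across, mid-width on the flap's outer face, 19 mm below its top edge (z 90 mm shut), on the flap. Pushed there, the flap gives against a 3 to 4.5 N spring; 3.5 mm works the latch, a hard stop comes at 6 mm. The latch has two steps: it frees the flap on the first or on the second full push, let right back in between. Freed, it falls open in about 1.5 s, sweeping 110 mm.
- red_case: Red closed drill-bit case, 62 x 100 x 26 mm (67 long over catch and hinge), about 0.16 kg, lying flat on the bay floor, its 100 mm side across the bay, its front 6 to 30 mm behind the front face. Origin: middle of its underside; +x points into the bay, to its back edge at 31 mm; z up.
- hook: Pull hook, 0.14 kg, 239 long. Origin: middle of its red handle; +x along the tool to the blade, z up. Handle 110 long, 20 wide (y), 24 high (z); then an 8 mm steel rod at the same height; at its end (x 180 to 184 mm) a steel blade 50 wide (y), 4 thick, from z +4 down to z -30 mm. Centre of mass about 25 mm ahead of the origin.
- hook_edge (a point): Middle of the lower edge of the hook's blade, on its inner face (towards the handle): (180, 0, -30) mm in the hook's frame, same axes. The blade's outer face is 4 mm further on.
- cradle: Wooden cradle, fixed: base 124 x 70 x 6 mm, two notched uprights 84 apart (10 thick, 64 high, 62 wide over the flared tops) that carry the hook's handle. Origin: middle of its underside, +x towards the hook's blade. Home: hook origin 50 mm above the cradle's origin, x axes alike. Notches 24 wide, floor at z 38, mouths flaring to 38. The handle can be gripped between the uprights.
- multimeter: Multimeter, loose, 160 x 83 x 47 mm, lying at the left; origin under its middle. Bystander.
- tape_roll: Black tape roll, loose, 100 across, 19 high; origin under its middle. Bystander.
- blue_bin: Blue open picking bin with screws, loose, 156 x 104 x 70 mm, at the other side of the desk from the cradle; origin under its middle. Bystander.

How it is judged:
By the outcome, as a careful person would: the job done as asked, in the order asked, and still so for the second after the job is handed in, with the robot touching nothing.
It also fails if it takes over 72 s, if anything falls off the work surface, if the arm or the gripper's body presses on something with over 40 N, if the wrist force passes 120 N, or if a joint passes its speed limit or range.

## Robot

A 7-joint arm with a two-finger parallel gripper is mounted at the origin on a cart in front of the work surface, level with it; the furniture and walls round the work are solid. World frame = base frame: x ahead of the robot, y to its left, z up, the work surface at z = 0. Lengths are in m, angles in rad, forces in N, time in s.
With the tool pointing down it reaches from about 0.4 to 0.85 m from the base axis. Payload 10.4 kg.
Tool frame: the origin (TCP) lies on the centre line of the jaws, within the pads' length; the fingertips stand 17 mm ahead of it and the grasp point (between the pads) lies 2 mm behind it; z points along the fingers, y is the line along which they close (so a half turn about z gives the same grasp; the last joint's range is limited). The gripper opens to 85 mm and grips with 20 to 120 N. Pads are 22 mm wide; open, the fingers measure 114 mm over their backs; the gripper's body (76 mm by 85 mm) begins 54 mm behind the grasp point. The pads swing forward as they close: fully open they stand 13 mm farther back than shut.
Start: joints at [-1.191, 0.332, -0.065, 1.46, 0.022, 1.35, -0.088], TCP at [0.245, 0.575, 0.248] pointing down, gripper open.
Joint ranges: [-2.6, 2.6], [-0.5, 2.12], [-1.47, 1.34], [0.16, 2.42], [-1.27, 4.41], [0.06, 2.06], [-2.6, 2.6]. Speed limits (rad/s): [2.22, 2.22, 2.79, 2.79, 3.14, 3.14, 3.14].

## Interface

Orientations are given as a unit quaternion [x, y, z, w].
In Python, from workcell import get_obs, optics, job gives the robot as it stands. The module is installed in compiled form; this text tells all that it offers.
- The arm moves only by the tool send_rows, never from a script. Its argument "plan" is a list that holds one entry, the list of rows, each a list of 7 numbers: the turn, a rotation vector about the tool's x, y, z in units of 1.5 rad (1.0 is 1.5 rad), then the shift along the tool's x, y, z in units of 20 cm (1.0 is 20 cm), then the opening, from 0 (shut) to 1 (fully open). A call has 1 to 20 rows; each row shifts and turns the commanded pose from where the row before left it, along the tool's axes as they then stand; what a row does not reach is not made up. A row lasts 1/12 s, in which the tool goes at most 41.7 mm and 7.16 degrees, less where a joint would pass 70% of its speed; a pose out of reach is approached as far as the arm can. A call with a number of a shift or a turn outside -1 to 1 is refused whole. A call with a gripper value outside its range is refused whole. The fingers move at their own pace and stop on an object; "squeeze" is the grip in N (left out, the last holds). Time passes only in rows, so rows that do not move let the fingers close. It gives the time, the measured TCP pose, the force, the opening and the grip force at its end, in the units of the state.
- get_obs(): the state, without advancing time (a new reading comes with each control period).
- optics.camera(name): name is "side" or "top" or "wrist"; returns the picture (480x640x3 uint8, red, green, blue); there is no depth.
- optics.get_calibration(name): a dict with "intrinsics" (3x3 intrinsics, pixels), "distortion" ([k1, k2, p1, p2, k3] as OpenCV has them; the pictures are not rectified), "world_from_camera" (4x4, takes a point from camera to world coordinates); the wrist camera has in their place "T_tool_cam" (4x4, takes a point from camera to tool coordinates, whose origin is the TCP and whose axes are the flange's). Camera axes: x right, y up, looking along -z (the intrinsics and any distortion apply to the point x, -y, -z); pixel columns grow to the right and rows downward; lengths in m; the calibration is good to about 2 mm. A picture is of the moment at which its call begins: read the wrist's pose just before it. get_calibration takes no time and is no camera call.
- job.hand_in(): hands the job in; it is judged then, once.
The state is a dict: "clock": time; "joint_pos": joint angles; "joint_velocities": joint speeds; "tau": joint torques, N m; "position": TCP position; "ee_rot": TCP orientation; "ft_force": force on the tool from outside, world axes, zero at the start; "torque": the same for the moment, N m; "grip_width": opening from 0.0 (shut) to 1.0 (fully open); "grasp_force": force on a finger pad.
Only numpy, scipy, OpenCV 4.12 (cv2) and the standard library are available. Lean on these libraries where they do the work, as an engineer would, in place of code of your own. Each camera call takes 0.05 s, during which the arm holds its last target. There are 200 camera calls.

## Working session

There is one attempt and no reset: what is moved stays moved. The work goes in short steps, Python scripts to look and compute and a tool call to move; the robot and the scene stay as the last step left them, time stands still between calls to the robot, and variables do not carry over. Pictures are saved under pics/ and viewed, at most 10 in all, crops included, and the job is handed in when it is done.

Besides the shell and the picture viewer there is one more tool, called after ">>>" as name([rows], argument=value, ...), one row to a line, values as JSON. send_rows: Moves the arm, as the interface text tells. Its arguments: {"type":"object","properties":{"plan":{"type":"array"},"squeeze":{"type":"number"}},"required":["plan"]}

```bash
mkdir -p pics; python3 - <<'E'
from workcell import get_obs, optics
import cv2, numpy as np
o=get_obs(); print({k:np.round(v,3).tolist() for k,v in o.items()})
for n in ["side","top","wrist"]:
    im=optics.camera(n); cv2.imwrite(f"pics/{n}0.png",im[...,::-1])
    c=optics.get_calibration(n); print(n,{k:np.round(v,4).tolist() for k,v in c.items()})
E
```

```text
{'clock': 0.0, 'joint_pos': [-1.191, 0.333, -0.065, 1.461, 0.022, 1.35, -0.088], 'joint_velocities': [-0.001, 0.0, 0.001, -0.001, -0.002, -0.003, 0.001], 'tau': [-0.0, -62.543, 0.049, -39.161, 0.016, 0.01, -0.0], 'position': [0.245, 0.575, 0.248], 'ee_rot': [0.2, 0.98, -0.001, -0.0], 'ft_force': [-0.611, -0.494, -0.693], 'torque': [-0.012, -0.038, 0.009], 'grasp_force': 0.0, 'grip_width': 0.998}
side {'intrinsics': [[583.6479, 0.0, 321.812], [0.0, 583.6479, 248.9294], [0.0, 0.0, 1.0]], 'distortion': [-0.0418, 0.0, 0.0, 0.0, 0.0], 'world_from_camera': [[-0.9459, 0.1403, -0.2925, 0.077], [-0.3242, -0.4385, 0.8382, 1.4502], [-0.0107, 0.8877, 0.4602, 0.8954], [0.0, 0.0, 0.0, 1.0]]}
top {'intrinsics': [[550.8494, 0.0, 327.8622], [0.0, 550.8494, 235.3863], [0.0, 0.0, 1.0]], 'distortion': [-0.0681, 0.0, 0.0, 0.0, 0.0], 'world_from_camera': [[-0.0223, 0.9831, -0.1819, 0.3317], [-0.9997, -0.0212, 0.0078, -0.0299], [0.0038, 0.182, 0.9833, 1.4007], [0.0, 0.0, 0.0, 1.0]]}
wrist {'intrinsics': [[405.7455, 0.0, 323.3187], [0.0, 405.7455, 235.9258], [0.0, 0.0, 1.0]], 'distortion': [0.0214, 0.0, 0.0, 0.0, 0.0], 'T_tool_cam': [[0.0002, 0.9459, 0.3244, 0.0846], [1.0, 0.0, -0.0007, -0.0004], [-0.0006, 0.3244, -0.9459, -0.1249], [0.0, 0.0, 0.0, 1.0]]}
```

View pics/top0.png

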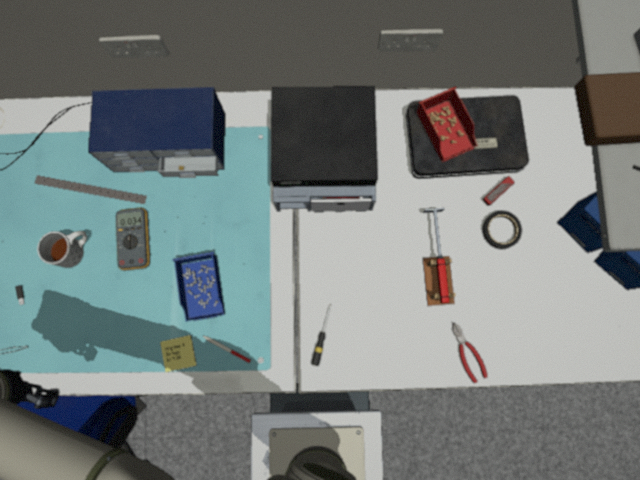

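View pics/side0.png

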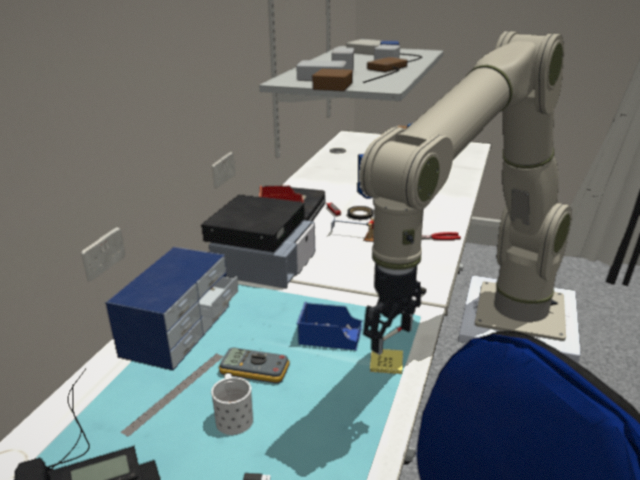

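The top view shows the cradle with the red hook around (438,280), its blade around (431,210), the plinth's front around row 205 with the bay right of its middle, the tape roll at (501,229), the blue bin at (201,287) and the multimeter at (131,240). The side view shows the arm over the left side of the desk.

```bash
cat > h.py <<'E'
from workcell import get_obs, optics
import cv2, numpy as np
from scipy.spatial.transform import Rotation as R
def cal(name, o=None):
    c=optics.get_calibration(name)
    if 'T_tool_cam' in c:
        o=o or get_obs(); T=np.eye(4); T[:3,:3]=R.from_quat(o['ee_rot']).as_matrix(); T[:3,3]=o['position']
        W=T@np.array(c['T_tool_cam'])
    else: W=np.array(c['world_from_camera'])
    return np.array(c['intrinsics']),np.array(c['distortion']),W
def ray(C,px):
    K,D,W=C; u=cv2.undistortPoints(np.array([[px]],float),K,D)[0,0]
    return W[:3,3],W[:3,:3]@np.array([u[0],-u[1],-1])
def onz(C,px,z):
    p,d=ray(C,px); return p+d*(z-p[2])/d[2]
def tri(rs):
    A=sum(np.eye(3)-np.outer(d,d)/(d@d) for p,d in rs); b=sum((np.eye(3)-np.outer(d,d)/(d@d))@p for p,d in rs)
    return np.linalg.solve(A,b)
def proj(C,P):
    K,D,W=C; q=(np.asarray(P)-W[:3,3])@W[:3,:3]; q=q*[1,-1,-1]
    return cv2.projectPoints(q.reshape(-1,1,3),np.zeros(3),np.zeros(3),K,D)[0][:,0]
def snap(n):
    o=get_obs(); im=optics.camera('wrist'); cv2.imwrite(f'pics/{n}.png',im[...,::-1]); np.savez(f'pics/{n}.npz',K=cal('wrist',o)[0],D=cal('wrist',o)[1],W=cal('wrist',o)[2]); return im
def load(n):
    z=np.load(f'pics/{n}.npz'); return z['K'],z['D'],z['W']
E
python3 - <<'E'
from h import *
C=cal('top')
for n,p,z in [('handle',(438,280),.05),('blade',(431,210),.05),('plinthFL',(273,209),.11),('plinthFR',(375,209),.11),('tape',(501,229),.02),('bin',(201,287),.04),('redthing',(498,190),.01)]: print(n,onz(C,p,z).round(3))
E
```

```text
handle [ 0.464 -0.31   0.05 ]
blade [ 0.641 -0.302  0.05 ]
plinthFL [0.638 0.09  0.11 ]
plinthFR [ 0.633 -0.155  0.11 ]
tape [ 0.594 -0.487  0.02 ]
bin [0.46  0.276 0.04 ]
redthing [ 0.701 -0.491  0.01 ]
```

```bash
python3 - <<'E'
import cv2
im=cv2.imread('pics/top0.png')[180:330,260:460]
cv2.imwrite('pics/topc.png',cv2.resize(im,None,fx=4,fy=4,interpolation=cv2.INTER_CUBIC))
E
```

```text
(no output)
```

View pics/topc.png

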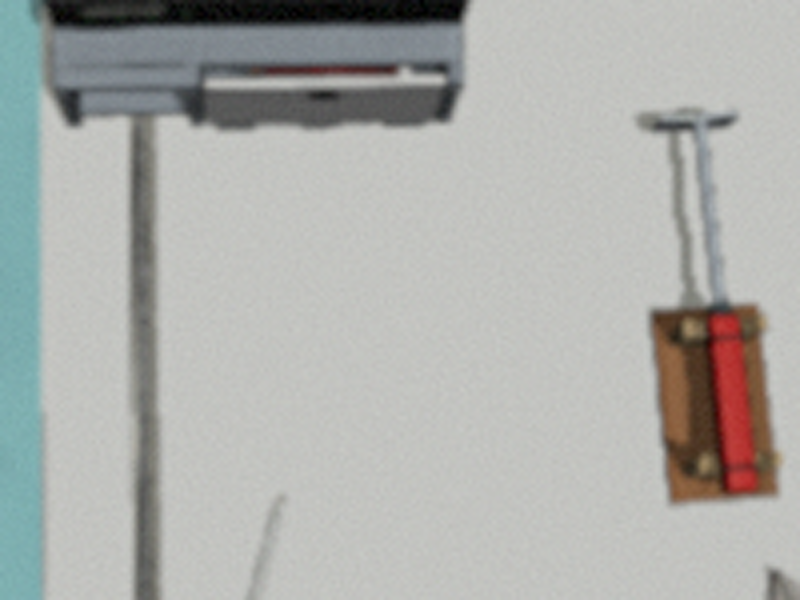

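The crop shows the flap (crop x 200–450, top edge at crop row 80) with its mark near (322,95). The hook's handle runs from (740,490) to (722,315) and the blade sits at (688,118), so it is yawed about +5° in the world. The plinth's front is at world x≈0.63. I'll move over the hook for a wrist view.

>>> send_rows([
  [[0, 0, -0.065, 0, 0, 0, 1], [0, 0, -0.065, 0, 0, 0, 1], [0, 0, -0.065, 0, 0, 0, 1], [0, 0, -0.065, 0, 0, 0, 1], [0, 0, -0.065, 0, 0, 0, 1], [0, 0, 0, -0.17, 0, -0.06, 1], [0, 0, 0, -0.17, 0, -0.06, 1], [0, 0, 0, -0.17, 0, -0.06, 1], [0, 0, 0, -0.17, 0, -0.06, 1], [0, 0, 0, 0, -0.195, 0, 1], [0, 0, 0, 0, -0.195, 0, 1], [0, 0, 0, 0, -0.195, 0, 1], [0, 0, 0, 0, -0.195, 0, 1], [0, 0, 0, 0, -0.195, 0, 1], [0, 0, 0, 0, -0.195, 0, 1], [0, 0, 0, 0, -0.195, 0, 1], [0, 0, 0, 0, -0.195, 0, 1], [0, 0, 0, 0, -0.195, 0, 1], [0, 0, 0, 0, -0.195, 0, 1], [0, 0, 0, 0, -0.195, 0, 1]],
])

```text
clock: 1.82
position: [0.4164, 0.1571, 0.2962]
ee_rot: [-0.042, 0.999, 0.0, -0.0]
ft_force: [0.3, 0.5, 1.0]
grip_width: 1.0
grasp_force: 0.0
```

>>> send_rows([
  [[0, 0, 0, 0, -0.195, 0, 1], [0, 0, 0, 0, -0.195, 0, 1], [0, 0, 0, 0, -0.195, 0, 1], [0, 0, 0, 0, -0.195, 0, 1], [0, 0, 0, 0, -0.195, 0, 1], [0, 0, 0, 0, -0.195, 0, 1], [0, 0, 0, 0, -0.195, 0, 1], [0, 0, 0, 0, -0.195, 0, 1], [0, 0, 0, 0, -0.195, 0, 1], [0, 0, 0, 0, -0.195, 0, 1], [0, 0, 0, 0, -0.195, 0, 1], [0, 0, 0, 0, 0, 0, 1], [0, 0, 0, 0, 0, 0, 1]],
])

```text
clock: 2.9
position: [0.4523, -0.2705, 0.2958]
ee_rot: [-0.04, 0.999, -0.0, -0.001]
ft_force: [0.5, 1.0, 0.4]
grip_width: 1.003
grasp_force: 0.0
```

```bash
python3 - <<'E'
from h import *
o=get_obs(); print(o['clock'],o['position'],o['ee_rot'],o['ft_force'],np.round(o['joint_pos'],2))
snap('w1')
E
```

```text
2.9 [ 0.45229741 -0.27054539  0.29580964] [-4.01609879e-02  9.99192850e-01 -4.13635107e-04 -7.56018206e-04] [0.45091737 0.98887333 0.4229793 ] [-0.22  0.09  0.72  1.68 -0.06  1.4   2.16]
```

View pics/w1.png

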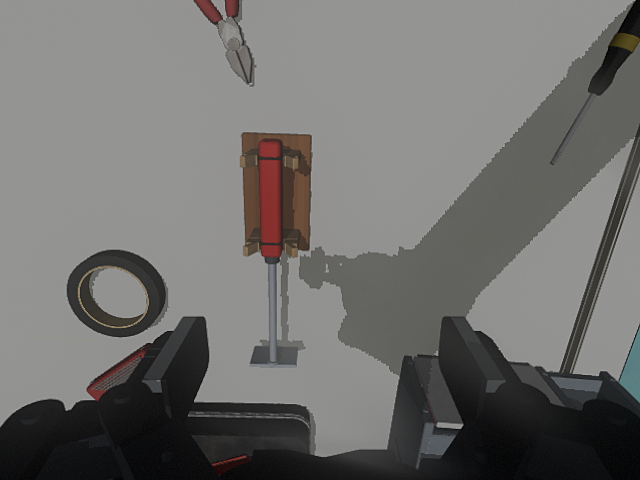

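The wrist view shows the red handle from (270,140) to (272,258) over the cradle base (242–311, 133–250). The blade is at (250–298, 347–366), and the plinth sits lower right, partly behind the finger. I'll take a second view from higher, in front of the bay.

>>> send_rows([
  [[0, 0, 0, 0.04, 0.145, -0.11, 1], [0, 0, 0, 0.04, 0.145, -0.11, 1], [0, 0, 0, 0.04, 0.145, -0.11, 1], [0, 0, 0, 0.04, 0.145, -0.11, 1], [0, 0, 0, 0.04, 0.145, -0.11, 1], [0, 0, 0, 0.04, 0.145, -0.11, 1], [0, 0, 0, 0.04, 0.145, -0.11, 1], [0, 0, 0, 0, 0, 0, 1], [0, 0, 0, 0, 0, 0, 1]],
])

```text
clock: 3.7
position: [0.3799, -0.0689, 0.4514]
ee_rot: [-0.045, 0.999, 0.0, 0.002]
ft_force: [0.2, 0.0, -0.6]
grip_width: 1.003
grasp_force: 0.0
```

```bash
python3 - <<'E'
from h import *
im=snap('w2')[...,::-1]; a=cv2.imread('pics/w1.png')
A=cv2.resize(a[120:380,220:330],None,fx=2.3,fy=2.3,interpolation=cv2.INTER_CUBIC)   #253x598
B=im[:,:540].copy()
c=np.zeros((598,800,3),np.uint8); c[:A.shape[0],:A.shape[1]]=A; c[:480,255:795]=B
cv2.imwrite('pics/m1.png',c)
E
```

```text
(no output)
```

View pics/m1.png

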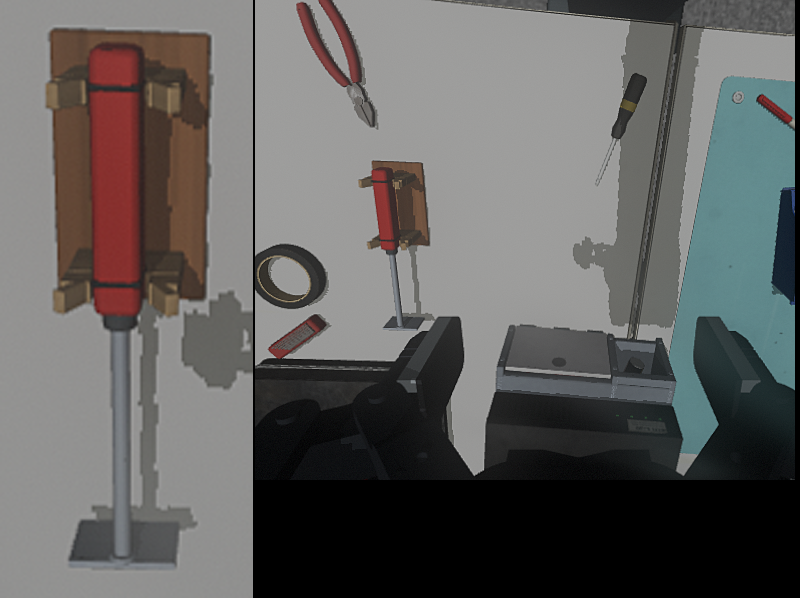

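Left: w1 enlarged (x2.3). Right: w2, offset by 255, showing the hook (w2 (126,170)→(146,327)) and the shut flap with its mark near (304,362). I'll enlarge both for accurate points.

```bash
python3 - <<'E'
from h import *
b=cv2.imread('pics/w2.png')
A=cv2.resize(b[155:345,95:180],None,fx=3,fy=3,interpolation=cv2.INTER_CUBIC)
B=cv2.resize(b[315:395,235:365],None,fx=4,fy=4,interpolation=cv2.INTER_CUBIC)
c=np.zeros((575,790,3),np.uint8); c[:A.shape[0],:A.shape[1]]=A; c[:B.shape[0],265:265+B.shape[1]]=B
cv2.imwrite('pics/m2.png',c)
E
```

```text
(no output)
```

View pics/m2.png

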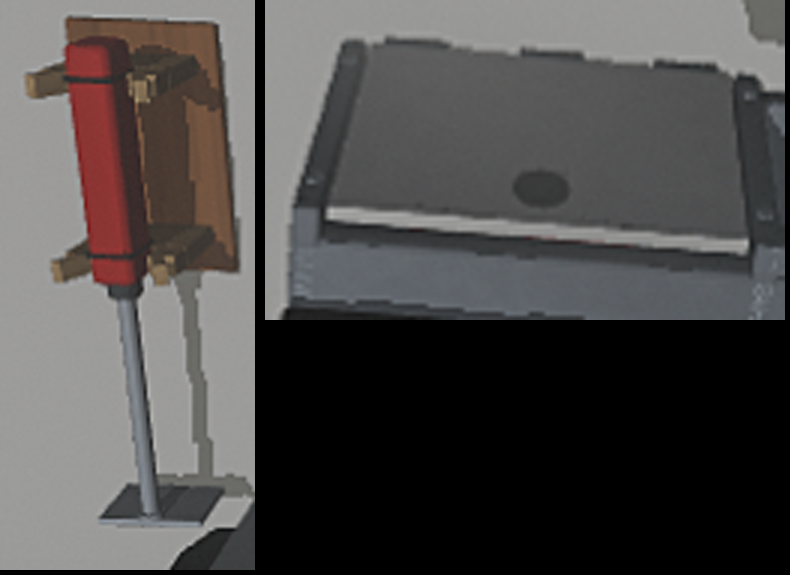

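Enlarged: blade top corners are at (99,523) and (203,523), and lower corners at (125,487) and (222,487). The mark is at (541,188), and the flap's outer top edge runs from (328,208) to (748,241).

```bash
python3 - <<'E'
from h import *
C1,C2,Ct=load('w1'),load('w2'),cal('top')
w1=lambda c,r:(220+c/2.3-.3,120+r/2.3-.3); w2=lambda c,r:(95+c/3-.3,155+r/3-.3); wf=lambda c,r:(235+(c-265)/4-.4,315+r/4-.4)
for n,a,b in [('bladeTR',(69,567),(99,523)),('bladeTL',(178,567),(203,523)),('bladeBR',(82,521),(125,487)),('bladeBL',(178,521),(222,487)),('joint',(122,556),(150,516)),('rod0',(120,330),(127,300)),('base R-back',(52,30),(68,17)),('base L-back',(210,36),(217,24)),('base Lfront',(205,298),(238,270))]:
    print(n,tri([ray(C1,w1(*a)),ray(C2,w2(*b))]).round(4))
for n,p in [('hbutt',(115,55)),('hfront',(118,310))]: print(n,onz(C1,w1(*p),.062).round(4))
for n,p,z in [('topR',(328,208),.109),('topL',(748,241),.109),('mark',(541,188),.09),('botR',(365,45),.002),('botL',(737,72),.002)]: print(n,onz(C2,wf(*p),z).round(4))
print('mark tri',tri([ray(C2,wf(541,188)),ray(Ct,(340.3,203.7))]).round(4))
print('top edges via top cam',onz(Ct,(260+202/4,180+85/4),.109).round(4),onz(Ct,(260+448/4,180+92/4),.109).round(4))
E
```

```text
bladeTR [ 0.6467 -0.3339  0.0526]
bladeTL [ 0.6422 -0.2832  0.0532]
bladeBR [ 0.6418 -0.3327  0.0247]
bladeBL [ 0.6409 -0.2855  0.02  ]
joint [ 0.6417 -0.3099  0.0497]
rod0 [ 0.5281 -0.3157  0.0477]
base R-back [ 4.084e-01 -3.558e-01  2.000e-04]
base L-back [ 0.4051 -0.2867  0.001 ]
base Lfront [ 0.5273 -0.2804  0.0023]
hbutt [ 0.4098 -0.3205  0.062 ]
hfront [ 0.5128 -0.3154  0.062 ]
topR [ 0.6536 -0.1439  0.109 ]
topL [6.543e-01 6.000e-04 1.090e-01]
mark [ 0.6532 -0.0718  0.09  ]
botR [ 0.6561 -0.147   0.002 ]
botL [0.6552 0.0044 0.002 ]
mark tri [ 0.6517 -0.0722  0.0921]
top edges via top cam [ 6.552e-01 -2.000e-04  1.090e-01] [ 0.6478 -0.1485  0.109 ]
```

Measured: cradle centre (0.468, -0.318) with hook yaw about 0.05 and hook origin x≈0.463. The mark is at (0.653, -0.072, 0.09) and plinth yaw is about 0. Heights match the given sizes. Next, move over the handle.

>>> send_rows([
  [[0, 0, 0.027, 0, 0, 0, 1], [0, 0, 0, -0.031, -0.105, 0.134, 1], [0, 0, 0, -0.031, -0.105, 0.134, 1], [0, 0, 0, -0.031, -0.105, 0.134, 1], [0, 0, 0, -0.031, -0.105, 0.134, 1], [0, 0, 0, -0.031, -0.105, 0.134, 1], [0, 0, 0, -0.031, -0.105, 0.134, 1], [0, 0, 0, -0.031, -0.105, 0.134, 1], [0, 0, 0, -0.031, -0.105, 0.134, 1], [0, 0, 0, -0.031, -0.105, 0.134, 1], [0, 0, 0, -0.031, -0.105, 0.134, 1], [0, 0, 0, -0.031, -0.105, 0.134, 1], [0, 0, 0, -0.031, -0.105, 0.134, 1], [0, 0, 0, 0, 0, 0, 1], [0, 0, 0, 0, 0, 0, 1]],
])

```text
clock: 5.0
position: [0.4632, -0.3204, 0.1262]
ee_rot: [-0.021, 1.0, -0.0, -0.003]
ft_force: [-0.1, 0.1, 0.4]
grip_width: 1.0
grasp_force: 0.0
```

```bash
python3 - <<'E'
from h import *
o=get_obs(); print(o['position'],o['ee_rot'],np.round(o['joint_pos'],2))
snap('w3')
E
```

```text
[ 0.46323149 -0.32044051  0.12620266] [-2.05741241e-02  9.99784010e-01 -3.50936362e-05 -2.93901386e-03] [-0.09  0.37  0.74  1.8  -0.27  1.09  2.36]
```

View pics/w3.png

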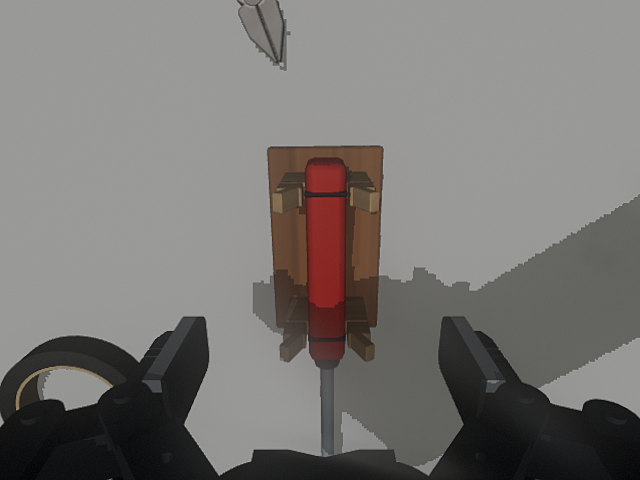

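The handle runs from (325,158) to (328,361), the cradle base spans (268–383, 147–327), and both fingers are clear.

```bash
python3 - <<'E'
from h import *
C=load('w3'); a,b=onz(C,(325,161),.06),onz(C,(328,361),.06); print('handle',a.round(4),b.round(4),((a+b)/2).round(4),(b-a)[1]/(b-a)[0])
P=[onz(C,p,.006) for p in [(267.5,147),(383,147),(379,327)]]; print(np.round(P,4))
m=[(onz(C,p,.064)+onz(C,q,.064))/2 for p,q in [((284,203),(370,201)),((291,351),(365,350))]]; print('uprights',np.round(m,4))
print('tcp at z.05',proj(C,[get_obs()['position']*[1,1,0]+[0,0,.06]]))
E
```

```text
handle [ 0.4067 -0.3219  0.06  ] [ 0.5169 -0.3155  0.06  ] [ 0.4618 -0.3187  0.06  ] 0.05781711826480859
[[ 0.4077 -0.3558  0.006 ]
 [ 0.4048 -0.2872  0.006 ]
 [ 0.5266 -0.2792  0.006 ]]
uprights [[ 0.4254 -0.3202  0.064 ]
 [ 0.5074 -0.316   0.064 ]]
tcp at z.05 [[324.08986665 273.78081525]]
```

>>> send_rows([
  [[0, 0, -0.009, -0.004, 0.008, 0, 1], [0, 0, 0, 0, 0, 0.09, 1], [0, 0, 0, 0, 0, 0.09, 1], [0, 0, 0, 0, 0, 0.09, 1], [0, 0, 0, 0, 0, 0.07, 1], [0, 0, 0, 0, 0, 0.05, 1], [0, 0, 0, 0, 0, 0, 1], [0, 0, 0, 0, 0, 0, 1]],
])

```text
clock: 5.72
position: [0.4668, -0.3174, 0.0517]
ee_rot: [-0.029, 1.0, 0.0, 0.001]
ft_force: [0.3, -0.1, 0.9]
grip_width: 0.997
grasp_force: 0.0
```

>>> send_rows([
  [[0, 0, 0, 0, 0, 0, 0], [0, 0, 0, 0, 0, 0, 0], [0, 0, 0, 0, 0, 0, 0], [0, 0, 0, 0, 0, 0, 0], [0, 0, 0, 0, 0, 0, 0], [0, 0, 0, 0, 0, 0, 0], [0, 0, 0, 0, 0, 0, 0], [0, 0, 0, 0, 0, 0, 0], [0, 0, 0, 0, 0, 0, 0], [0, 0, 0, 0, 0, 0, 0], [0, 0, 0, 0, 0, 0, 0], [0, 0, 0, 0, 0, 0, 0]],
], squeeze=70)

```text
clock: 6.72
position: [0.4666, -0.3179, 0.0511]
ee_rot: [-0.029, 1.0, -0.0, 0.0]
ft_force: [-1.7, 0.8, 6.4]
grip_width: 0.221
grasp_force: 68.9
```

```bash
python3 - <<'E'
from h import *
o=get_obs(); print({k:np.round(v,4).tolist() for k,v in o.items()})
E
```

```text
{'clock': 6.7167, 'joint_pos': [-0.0437, 0.4704, 0.6854, 1.8552, -0.3626, 0.943, 2.4336], 'joint_velocities': [-0.0013, -0.002, -0.0003, -0.0021, 0.0, -0.0017, 0.0012], 'tau': [-0.017, -49.829, 11.2582, -28.8854, -0.0412, -0.3235, 0.0095], 'position': [0.4666, -0.3179, 0.0511], 'ee_rot': [-0.0288, 0.9996, -0.0001, 0.0003], 'ft_force': [-1.7383, 0.7859, 6.3727], 'torque': [0.1893, 0.1935, -0.0313], 'grasp_force': 68.9392, 'grip_width': 0.2211}
```

>>> send_rows([
  [[0, 0, 0, 0, 0, -0.05, 0], [0, 0, 0, 0, 0, -0.1, 0], [0, 0, 0, 0, 0, -0.12, 0], [0, 0, 0, 0, 0, -0.12, 0], [0, 0, 0, 0, 0, -0.12, 0], [0, 0, 0, 0, 0, -0.12, 0], [0, 0, 0, 0, 0, -0.07, 0], [0, 0, 0, 0, 0, 0, 0], [0, 0, 0, 0, 0, 0, 0]],
])

```text
clock: 7.47
position: [0.4664, -0.3177, 0.191]
ee_rot: [-0.029, 1.0, 0.0, 0.0]
ft_force: [-0.3, -0.1, -1.3]
grip_width: 0.221
grasp_force: 69.2
```

```bash
python3 - <<'E'
from h import *
o=get_obs(); print({k:np.round(v,4).tolist() for k,v in o.items()})
snap('w4')
im=optics.camera('top'); c=cv2.resize(im[180:330,260:460][...,::-1],None,fx=3,fy=3)
w=cv2.imread('pics/w4.png')[100:480,220:430]
m=np.zeros((460,790,3),np.uint8); m[:450,:600]=c[:450]; m[:380,580:790]=w
cv2.imwrite('pics/m3.png',m)
E
```

```text
{'clock': 7.4667, 'joint_pos': [-0.132, 0.288, 0.7728, 1.7367, -0.2148, 1.203, 2.3266], 'joint_velocities': [0.0043, 0.0263, -0.0116, 0.0314, -0.0046, -0.0113, 0.0048], 'tau': [0.1021, -46.3494, 9.1906, -38.9442, 0.1257, 0.1377, -0.0826], 'position': [0.4664, -0.3177, 0.191], 'ee_rot': [-0.0289, 0.9996, 0.0, 0.0005], 'ft_force': [-0.301, -0.1357, -1.3282], 'torque': [0.0349, -0.0181, 0.0208], 'grasp_force': 69.2111, 'grip_width': 0.2208}
```

View pics/m3.png

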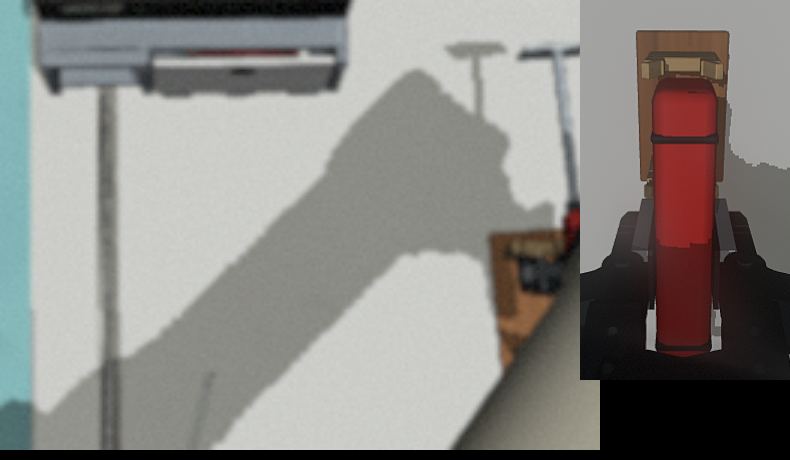

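Hook lifted, level and held centrally in the jaws; the cradle stayed in place. Now line up in front of the flap.

>>> send_rows([
  [[0, 0, 0.039, 0.06, 0, 0, 0], [0, 0, 0, 0.07, 0.05, 0, 0], [0, 0, 0, 0, 0.15, 0, 0], [0, 0, 0, 0, 0.17, 0, 0], [0, 0, 0, 0, 0.17, 0, 0], [0, 0, 0, 0, 0.17, 0, 0], [0, 0, 0, 0, 0.17, 0, 0], [0, 0, 0, 0, 0.17, 0, 0], [0, 0, 0, 0, 0.13, 0, 0], [0, 0, 0, 0, 0.05, 0, 0], [0, 0, 0, 0, 0, 0.1, 0], [0, 0, 0, 0, 0, 0.12, 0], [0, 0, 0, 0, 0, 0.1, 0], [0, 0, 0, 0, 0, 0.05, 0], [0, 0, 0, 0, 0, 0, 0], [0, 0, 0, 0, 0, 0, 0]],
])

```text
clock: 8.9
position: [0.4402, -0.0728, 0.1165]
ee_rot: [0.001, 1.0, -0.0, -0.001]
ft_force: [-0.4, -0.8, -1.4]
grip_width: 0.223
grasp_force: 69.2
```

```bash
python3 - <<'E'
from h import *
o=get_obs(); print({k:np.round(o[k],4).tolist() for k in ['position','ee_rot','joint_pos','ft_force']})
im=optics.camera('top'); c=cv2.resize(im[180:300,290:400][...,::-1],None,fx=4,fy=4,interpolation=cv2.INTER_CUBIC)
s=optics.camera('side')
s=cv2.resize(s[180:300,200:440][...,::-1],None,fx=1.5,fy=1.5,interpolation=cv2.INTER_CUBIC)
m=np.zeros((480,800,3),np.uint8); m[:,:440]=c; m[:180,440:]=s
cv2.imwrite('pics/m4.png',m)
E
```

```text
{'position': [0.4402, -0.0728, 0.1165], 'ee_rot': [0.0007, 1.0, -0.0003, -0.0007], 'joint_pos': [-0.5091, 0.0548, 0.5917, 2.095, -0.0354, 1.0028, 1.6703], 'ft_force': [-0.3889, -0.795, -1.388]}
```

View pics/m4.png

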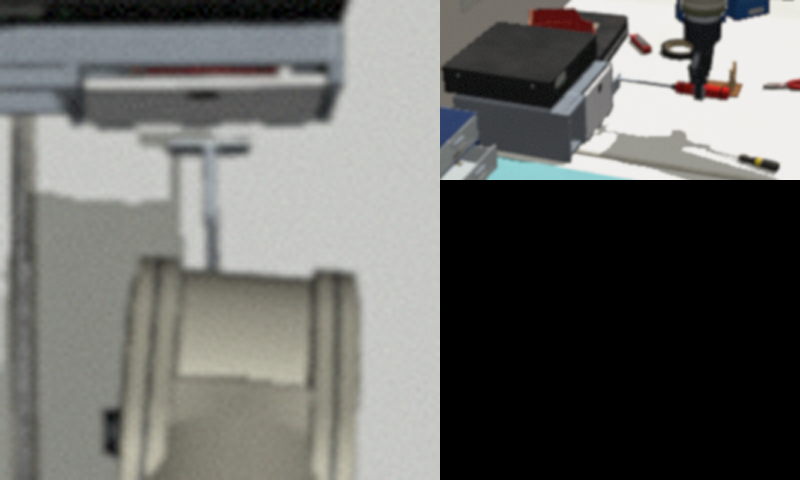

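The blade (crop x≈209) lines up with the flap's mark (≈205), about 30 mm short of the flap. Approaching gently.

>>> send_rows([
  [[0, 0, 0, -0.04, 0, 0, 0], [0, 0, 0, -0.05, 0, 0, 0], [0, 0, 0, -0.03, 0, 0, 0], [0, 0, 0, -0.015, 0, 0, 0], [0, 0, 0, 0, 0, 0, 0], [0, 0, 0, 0, 0, 0, 0]],
])

```text
clock: 9.5
position: [0.4675, -0.0725, 0.1167]
ee_rot: [0.0, 1.0, -0.0, -0.0]
ft_force: [0.5, 0.1, -1.3]
grip_width: 0.224
grasp_force: 69.3
```

>>> send_rows([
  [[0, 0, 0, -0.01, 0, 0, 0], [0, 0, 0, -0.005, 0, 0, 0], [0, 0, 0, 0, 0, 0, 0]],
])

```text
clock: 9.75
position: [0.4706, -0.0724, 0.1168]
ee_rot: [0.0, 1.0, 0.0, 0.0]
ft_force: [-0.7, 0.3, -1.8]
grip_width: 0.221
grasp_force: 69.3
```

>>> send_rows([
  [[0, 0, 0, -0.005, 0, 0, 0], [0, 0, 0, -0.005, 0, 0, 0], [0, 0, 0, 0, 0, 0, 0]],
])

```text
clock: 10.0
position: [0.4727, -0.0724, 0.1167]
ee_rot: [0.0, 1.0, 0.0, 0.0]
ft_force: [-0.2, 0.4, -1.2]
grip_width: 0.228
grasp_force: 69.3
```

>>> send_rows([
  [[0, 0, 0, -0.005, 0, 0, 0], [0, 0, 0, 0, 0, 0, 0]],
])

```text
clock: 10.17
position: [0.4737, -0.0724, 0.1167]
ee_rot: [0.0, 1.0, 0.0, 0.0]
ft_force: [-0.4, -0.4, -1.1]
grip_width: 0.219
grasp_force: 69.3
```

>>> send_rows([
  [[0, 0, 0, -0.005, 0, 0, 0], [0, 0, 0, 0, 0, 0, 0]],
])

```text
clock: 10.33
position: [0.4745, -0.0724, 0.1166]
ee_rot: [0.0, 1.0, 0.0, -0.0]
ft_force: [-0.7, -0.2, -1.1]
grip_width: 0.224
grasp_force: 69.2
```

>>> send_rows([
  [[0, 0, 0, -0.005, 0, 0, 0], [0, 0, 0, 0, 0, 0, 0]],
])

```text
clock: 10.5
position: [0.4752, -0.0724, 0.1165]
ee_rot: [0.0, 1.0, 0.0, -0.0]
ft_force: [-1.8, 0.7, -0.9]
grip_width: 0.222
grasp_force: 69.3
```

>>> send_rows([
  [[0, 0, 0, -0.005, 0, 0, 0], [0, 0, 0, 0, 0, 0, 0]],
])

```text
clock: 10.67
position: [0.4763, -0.0724, 0.1166]
ee_rot: [0.0, 1.0, 0.0, -0.0]
ft_force: [-3.2, 0.5, -0.8]
grip_width: 0.22
grasp_force: 69.3
```

>>> send_rows([
  [[0, 0, 0, -0.005, 0, 0, 0], [0, 0, 0, 0, 0, 0, 0]],
])

```text
clock: 10.83
position: [0.4774, -0.0724, 0.1166]
ee_rot: [0.0, 1.0, 0.0, -0.0]
ft_force: [-3.4, 0.6, 0.1]
grip_width: 0.222
grasp_force: 69.4
```

>>> send_rows([
  [[0, 0, 0, -0.005, 0, 0, 0], [0, 0, 0, 0, 0, 0, 0]],
])

```text
clock: 11.0
position: [0.4785, -0.0724, 0.1166]
ee_rot: [0.0, 1.0, 0.0, -0.0]
ft_force: [-3.8, 0.2, -0.9]
grip_width: 0.216
grasp_force: 69.4
```

>>> send_rows([
  [[0, 0, 0, -0.006, 0, 0, 0], [0, 0, 0, 0, 0, 0, 0]],
])

```text
clock: 11.17
position: [0.4797, -0.0724, 0.1166]
ee_rot: [0.0, 1.0, 0.0, -0.0]
ft_force: [-4.6, 0.8, -0.4]
grip_width: 0.22
grasp_force: 69.3
```

>>> send_rows([
  [[0, 0, 0, 0.12, 0, -0.05, 0], [0, 0, 0, 0.03, 0, -0.2, 0], [0, 0, 0, 0, 0, -0.2, 0], [0, 0, 0, 0, 0, -0.1, 0], [0, 0, 0, 0, 0, 0, 0], [0, 0, 0, 0, 0, 0, 0], [0, 0, 0, 0, 0, 0, 0], [0, 0, 0, 0, 0, 0, 0], [0, 0, 0, 0, 0, 0, 0], [0, 0, 0, 0, 0, 0, 0]],
])

```text
clock: 12.0
position: [0.4494, -0.0724, 0.2258]
ee_rot: [0.0, 1.0, -0.0, -0.001]
ft_force: [0.5, 0.8, -1.8]
grip_width: 0.224
grasp_force: 69.3
```

```bash
python3 - <<'E'
from h import *
C=cal('top'); im=optics.camera('top').astype(int); cv2.imwrite('pics/t5.png',im[...,::-1].astype(np.uint8))
a=cv2.imread('pics/top0.png')[...,::-1].astype(int)
for y in (-.13,-.11,-.03,-.01):
  for x in (.57,.60,.63):
    u,v=proj(C,[[x,y,.006]])[0].round().astype(int); print(x,y,(u,v),a[v,u],im[v,u])
  u,v=proj(C,[[.652,y,.07]])[0].round().astype(int); print('face',y,a[v,u],im[v,u])
E
```

```text
0.57 -0.13 (np.int64(363), np.int64(242)) [193 193 190] [141 138 125]
0.6 -0.13 (np.int64(362), np.int64(231)) [193 194 190] [128 128 125]
0.63 -0.13 (np.int64(362), np.int64(219)) [194 192 190] [199 200 198]
face -0.13 [85 83 85] [89 90 90]
0.57 -0.11 (np.int64(355), np.int64(242)) [194 194 192] [144 141 127]
0.6 -0.11 (np.int64(355), np.int64(231)) [191 192 189] [128 128 123]
0.63 -0.11 (np.int64(354), np.int64(219)) [195 195 192] [197 198 196]
face -0.11 [88 90 89] [89 89 89]
0.57 -0.03 (np.int64(324), np.int64(243)) [196 196 193] [150 149 133]
0.6 -0.03 (np.int64(324), np.int64(232)) [196 196 192] [111 110  98]
0.63 -0.03 (np.int64(323), np.int64(220)) [193 195 192] [136 138 129]
face -0.03 [90 89 90] [88 91 90]
0.57 -0.01 (np.int64(316), np.int64(243)) [193 193 190] [137 140 132]
0.6 -0.01 (np.int64(316), np.int64(232)) [196 199 194] [133 134 127]
0.63 -0.01 (np.int64(316), np.int64(220)) [193 194 191] [133 135 128]
face -0.01 [91 92 91] [91 91 88]
```

The flap's face is still dark and upright, so it needs the second push.

>>> send_rows([
  [[0, 0, 0, 0, 0, 0.15, 0], [0, 0, 0, 0, 0, 0.2, 0], [0, 0, 0, 0, 0, 0.15, 0], [0, 0, 0, -0.05, 0, 0.045, 0], [0, 0, 0, -0.05, 0, 0, 0], [0, 0, 0, -0.015, 0, 0, 0], [0, 0, 0, -0.01, 0, 0, 0], [0, 0, 0, -0.006, 0, 0, 0], [0, 0, 0, -0.006, 0, 0, 0], [0, 0, 0, -0.006, 0, 0, 0], [0, 0, 0, -0.005, 0, 0, 0], [0, 0, 0, 0, 0, 0, 0], [0, 0, 0, 0, 0, 0, 0]],
])

```text
clock: 13.13
position: [0.479, -0.0724, 0.1176]
ee_rot: [0.0, 1.0, 0.0, -0.0]
ft_force: [-3.7, 0.3, -1.1]
grip_width: 0.222
grasp_force: 69.2
```

>>> send_rows([
  [[0, 0, 0, -0.005, 0, 0, 0], [0, 0, 0, 0, 0, 0, 0]],
])

```text
clock: 13.3
position: [0.4802, -0.0724, 0.1177]
ee_rot: [0.0, 1.0, 0.0, -0.0]
ft_force: [-3.6, 0.2, -2.1]
grip_width: 0.217
grasp_force: 69.2
```

>>> send_rows([
  [[0, 0, 0, 0.1, 0, -0.05, 0], [0, 0, 0, 0.05, 0, -0.2, 0], [0, 0, 0, 0, 0, -0.2, 0], [0, 0, 0, 0, 0, -0.1, 0], [0, 0, 0, 0, 0, 0, 0], [0, 0, 0, 0, 0, 0, 0], [0, 0, 0, 0, 0, 0, 0], [0, 0, 0, 0, 0, 0, 0], [0, 0, 0, 0, 0, 0, 0], [0, 0, 0, 0, 0, 0, 0], [0, 0, 0, 0, 0, 0, 0], [0, 0, 0, 0, 0, 0, 0], [0, 0, 0, 0, 0, 0, 0], [0, 0, 0, 0, 0, 0, 0], [0, 0, 0, 0, 0, 0, 0], [0, 0, 0, 0, 0, 0, 0], [0, 0, 0, 0, 0, 0, 0], [0, 0, 0, 0, 0, 0, 0], [0, 0, 0, 0, 0, 0, 0], [0, 0, 0, 0, 0, 0, 0]],
])

```text
clock: 14.97
position: [0.4503, -0.0724, 0.2277]
ee_rot: [0.0, 1.0, 0.0, 0.0]
ft_force: [-0.6, -0.8, -1.6]
grip_width: 0.221
grasp_force: 69.3
```

```bash
python3 - <<'E'
from h import *
C=cal('top'); im=optics.camera('top').astype(int); cv2.imwrite('pics/t6.png',im[...,::-1].astype(np.uint8))
for y in (-.13,-.09,-.03,-.01):
  for x in (.55,.57,.60,.63):
    u,v=proj(C,[[x,y,.006]])[0].round().astype(int); print(x,y,im[v,u])
  u,v=proj(C,[[.652,y,.07]])[0].round().astype(int); print('face',y,im[v,u])
s=optics.camera('side'); cv2.imwrite('pics/s6.png',s[...,::-1])
b=cv2.resize(s[180:280,240:400][...,::-1],None,fx=2.75,fy=2.75,interpolation=cv2.INTER_CUBIC); t=cv2.resize(im[180:270,290:400][...,::-1].astype(np.uint8),None,fx=3,fy=3,interpolation=cv2.INTER_CUBIC)
m=np.zeros((300,780,3),np.uint8); m[:270,:330]=t; m[:275,335:775]=b; cv2.imwrite('pics/m6.png',m)
E
```

```text
0.55 -0.13 [165 163 146]
0.57 -0.13 [143 139 123]
0.6 -0.13 [104 104  97]
0.63 -0.13 [197 200 194]
face -0.13 [132 139 144]
0.55 -0.09 [164 163 146]
0.57 -0.09 [143 141 126]
0.6 -0.09 [94 92 88]
0.63 -0.09 [178 178 177]
face -0.09 [115 123 131]
0.55 -0.03 [163 160 143]
0.57 -0.03 [151 146 132]
0.6 -0.03 [109 108  96]
0.63 -0.03 [151 151 150]
face -0.03 [132 140 148]
0.55 -0.01 [147 147 146]
0.57 -0.01 [151 150 150]
0.6 -0.01 [150 149 150]
0.63 -0.01 [150 149 151]
face -0.01 [131 137 145]
```

```bash
python3 - <<'E'
from h import *
im=cv2.imread('pics/t6.png')[...,::-1].astype(int)
C=cal('top'); red=(im[...,0]>im[...,1]*1.5)&(im[...,0]>60); red[:190]=0; red[230:]=0; red[:,:300]=0; red[:,385:]=0
for v in range(190,230):
    u=np.where(red[v])[0]
    if len(u): print(v,u.min(),u.max(),len(u),onz(C,(u.min(),v),.036).round(4),onz(C,(u.max(),v),.036).round(4))
E
```

```text
197 325 358 32 [ 0.6839 -0.0357  0.036 ] [ 0.6821 -0.12    0.036 ]
198 326 357 6 [ 0.6812 -0.0382  0.036 ] [ 0.6795 -0.1173  0.036 ]
```

View pics/m6.png

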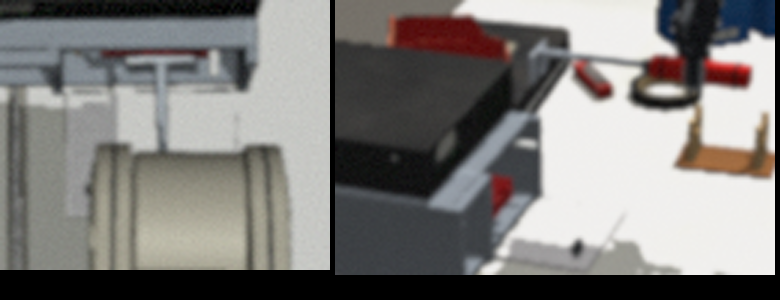

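The flap lies fully open, and the red case is visible in the bay, centred near y≈-0.077 with its front about 28 mm in. Going in over the case.

>>> send_rows([
  [[0, 0, 0, 0, -0.02, 0.1, 0], [0, 0, 0, 0, 0, 0.15, 0], [0, 0, 0, 0, 0, 0.15, 0], [0, 0, 0, 0, 0, 0.15, 0], [0, 0, 0, 0, 0, 0.13, 0], [0, 0, 0, 0, 0, 0.06, 0], [0, 0, 0, 0, 0, 0, 0], [0, 0, 0, 0, 0, 0, 0]],
])

```text
clock: 15.73
position: [0.4502, -0.0765, 0.0797]
ee_rot: [0.0, 1.0, -0.0, -0.001]
ft_force: [0.2, 0.2, -1.3]
grip_width: 0.223
grasp_force: 69.3
```

>>> send_rows([
  [[0, 0, 0, -0.05, 0, 0, 0], [0, 0, 0, -0.07, 0, 0, 0], [0, 0, 0, -0.07, 0, 0, 0], [0, 0, 0, -0.06, 0, 0, 0], [0, 0, 0, -0.05, 0, 0, 0], [0, 0, 0, 0, 0, 0, 0], [0, 0, 0, 0, 0, 0, 0]],
])

```text
clock: 16.32
position: [0.5107, -0.0765, 0.0803]
ee_rot: [0.0, 1.0, -0.0, 0.0]
ft_force: [-0.9, 0.5, -1.7]
grip_width: 0.223
grasp_force: 69.3
```

>>> send_rows([
  [[0, 0, 0, -0.05, 0, 0, 0], [0, 0, 0, -0.06, 0, 0, 0], [0, 0, 0, -0.06, 0, 0, 0], [0, 0, 0, -0.06, 0, 0, 0], [0, 0, 0, -0.05, 0, 0, 0], [0, 0, 0, -0.04, 0, 0, 0], [0, 0, 0, -0.02, 0, 0, 0], [0, 0, 0, -0.015, 0, 0, 0], [0, 0, 0, 0, 0, 0, 0], [0, 0, 0, 0, 0, 0, 0]],
])

```text
clock: 17.15
position: [0.5809, -0.0766, 0.0797]
ee_rot: [0.001, 1.0, 0.0, -0.0]
ft_force: [0.2, -0.8, -1.9]
grip_width: 0.223
grasp_force: 69.2
```

>>> send_rows([
  [[0, 0, 0, 0, 0, 0.02, 0], [0, 0, 0, 0, 0, 0.03, 0], [0, 0, 0, 0, 0, 0.03, 0], [0, 0, 0, 0, 0, 0.02, 0], [0, 0, 0, 0, 0, 0, 0], [0, 0, 0, 0, 0, 0, 0]],
])

```text
clock: 17.65
position: [0.581, -0.0765, 0.0592]
ee_rot: [0.0, 1.0, -0.0, -0.0]
ft_force: [-0.7, -0.5, -1.9]
grip_width: 0.219
grasp_force: 69.2
```

>>> send_rows([
  [[0, 0, 0, 0, 0, 0.02, 0], [0, 0, 0, 0, 0, 0.025, 0], [0, 0, 0, 0, 0, 0.015, 0], [0, 0, 0, 0, 0, 0.01, 0], [0, 0, 0, 0, 0, 0, 0], [0, 0, 0, 0, 0, 0, 0]],
])

```text
clock: 18.15
position: [0.5813, -0.0765, 0.0456]
ee_rot: [0.0, 1.0, -0.0, -0.0]
ft_force: [-0.3, 0.4, -0.4]
grip_width: 0.224
grasp_force: 69.2
```

>>> send_rows([
  [[0, 0, 0, 0.01, 0, 0, 0], [0, 0, 0, 0.015, 0, 0, 0], [0, 0, 0, 0.02, 0, 0, 0], [0, 0, 0, 0.025, 0, 0, 0], [0, 0, 0, 0.03, 0, 0, 0], [0, 0, 0, 0.03, 0, 0, 0]],
])

```text
clock: 18.65
position: [0.5548, -0.0765, 0.0458]
ee_rot: [0.0, 1.0, 0.0, 0.0]
ft_force: [1.1, -0.4, -1.9]
grip_width: 0.218
grasp_force: 69.2
```

>>> send_rows([
  [[0, 0, 0, 0.035, 0, 0, 0], [0, 0, 0, 0.035, 0, 0, 0], [0, 0, 0, 0.035, 0, 0, 0], [0, 0, 0, 0.035, 0, 0, 0], [0, 0, 0, 0.035, 0, 0, 0], [0, 0, 0, 0.035, 0, 0, 0], [0, 0, 0, 0.035, 0, 0, 0]],
])

```text
clock: 19.23
position: [0.5058, -0.0764, 0.0458]
ee_rot: [0.0, 1.0, 0.0, 0.0]
ft_force: [0.7, 0.1, -1.2]
grip_width: 0.22
grasp_force: 69.3
```

>>> send_rows([
  [[0, 0, 0, 0.03, 0, 0, 0], [0, 0, 0, 0.03, 0, 0, 0], [0, 0, 0, 0.03, 0, 0, 0], [0, 0, 0, 0.03, 0, 0, 0], [0, 0, 0, 0.02, 0, 0, 0], [0, 0, 0, 0.015, 0, 0, 0], [0, 0, 0, 0, 0, 0, 0], [0, 0, 0, 0, 0, 0, 0]],
])

```text
clock: 19.9
position: [0.4752, -0.0763, 0.0457]
ee_rot: [0.0, 1.0, 0.0, -0.0]
ft_force: [-0.1, 0.6, -0.8]
grip_width: 0.218
grasp_force: 69.2
```

```bash
python3 - <<'E'
from h import *
o=get_obs(); print(o['position'],np.round(o['joint_pos'],2))
im=optics.camera('top'); cv2.imwrite('pics/t7.png',im[...,::-1]); s=optics.camera('side'); cv2.imwrite('pics/s7.png',s[...,::-1])
im=im.astype(int); C=cal('top'); red=(im[...,0]>im[...,1]*1.6)&(im[...,0]>60); red[:190]=0; red[270:]=0; red[:,:300]=0; red[:,385:]=0
for v in range(190,270,2):
    u=np.where(red[v])[0]
    if len(u): print(v,u.min(),u.max(),len(u),onz(C,(u.min(),v),.034).round(4),onz(C,(u.max(),v),.034).round(4))
E
```

```text
[ 0.47521314 -0.07634723  0.04568923] [-0.48  0.28  0.61  2.07 -0.21  0.86  1.82]
210 332 362 17 [ 0.6499 -0.0528  0.034 ] [ 0.6483 -0.1292  0.034 ]
212 325 363 35 [ 0.6451 -0.0349  0.034 ] [ 0.643  -0.1315  0.034 ]
214 325 363 35 [ 0.6399 -0.0348  0.034 ] [ 0.6378 -0.1314  0.034 ]
216 325 363 35 [ 0.6347 -0.0346  0.034 ] [ 0.6326 -0.1312  0.034 ]
218 325 363 21 [ 0.6295 -0.0345  0.034 ] [ 0.6274 -0.131   0.034 ]
220 325 363 21 [ 0.6243 -0.0344  0.034 ] [ 0.6222 -0.1308  0.034 ]
222 325 363 21 [ 0.6191 -0.0343  0.034 ] [ 0.6171 -0.1307  0.034 ]
224 325 363 21 [ 0.6139 -0.0342  0.034 ] [ 0.6119 -0.1305  0.034 ]
226 326 363 22 [ 0.6087 -0.0366  0.034 ] [ 0.6067 -0.1303  0.034 ]
228 326 363 35 [ 0.6036 -0.0365  0.034 ] [ 0.6015 -0.1301  0.034 ]
230 326 363 27 [ 0.5984 -0.0364  0.034 ] [ 0.5964 -0.13    0.034 ]
232 326 363 23 [ 0.5933 -0.0363  0.034 ] [ 0.5912 -0.1298  0.034 ]
234 326 362 19 [ 0.5881 -0.0362  0.034 ] [ 0.5862 -0.1271  0.034 ]
```

The case is out, straight and flat: y -0.034 to -0.131, back edge about x 0.649. I'll pull 6 mm more for margin, ease off the case and lift.

>>> send_rows([
  [[0, 0, 0, 0.015, 0, 0, 0], [0, 0, 0, 0.015, 0, 0, 0], [0, 0, 0, 0, 0, 0, 0], [0, 0, 0, 0, 0, 0, 0], [0, 0, 0, -0.01, 0, 0, 0], [0, 0, 0, 0, 0, 0, 0], [0, 0, 0, 0, 0, -0.03, 0], [0, 0, 0, 0, 0, -0.08, 0], [0, 0, 0, 0, 0, -0.12, 0], [0, 0, 0, 0, 0, -0.15, 0], [0, 0, 0, 0, 0, -0.15, 0], [0, 0, 0, 0, 0, -0.15, 0], [0, 0, 0, 0, 0, -0.07, 0], [0, 0, 0, 0, 0, 0, 0], [0, 0, 0, 0, 0, 0, 0]],
])

```text
clock: 21.25
position: [0.4715, -0.0764, 0.1962]
ee_rot: [0.0, 1.0, 0.0, 0.001]
ft_force: [0.1, 0.2, -2.5]
grip_width: 0.222
grasp_force: 69.2
```

```bash
python3 - <<'E'
from h import *
o=get_obs(); print(o['position'],o['ee_rot'],np.round(o['joint_pos'],2))
im=optics.camera('top'); cv2.imwrite('pics/t8.png',im[...,::-1])
im=im.astype(int); C=cal('top'); red=(im[...,0]>im[...,1]*1.6)&(im[...,0]>60); red[:190]=0; red[270:]=0; red[:,:300]=0; red[:,385:]=0
for v in range(200,250,3):
    u=np.where(red[v])[0]
    if len(u): print(v,u.min(),u.max(),len(u),onz(C,(u.min(),v),.034).round(4),onz(C,(u.max(),v),.034).round(4))
p=o['position']; tgt=np.array([.4667,-.3177,.0512]); yaw=.058
Rm=R.from_quat([-.029,.99958,0,0]).as_matrix(); print('units in final tool frame',(Rm.T@(tgt-p)/.2).round(4))
E
```

```text
[ 0.4715388  -0.07640995  0.19616721] [4.15218965e-04 9.99999594e-01 3.49570096e-04 7.18846019e-04] [-0.56  0.02  0.65  1.94 -0.02  1.18  1.66]
215 326 363 35 [ 0.6372 -0.0372  0.034 ] [ 0.6352 -0.1313  0.034 ]
218 336 363 25 [ 0.6289 -0.0624  0.034 ] [ 0.6274 -0.131   0.034 ]
221 338 363 6 [ 0.621  -0.0673  0.034 ] [ 0.6196 -0.1307  0.034 ]
units in final tool frame [ 0.0941 -1.203   0.7248]
```

>>> send_rows([
  [[0, 0, -0.039, 0, 0, 0, 0], [0, 0, 0, 0.05, -0.06, 0, 0], [0, 0, 0, 0.044, -0.14, 0, 0], [0, 0, 0, 0, -0.17, 0, 0], [0, 0, 0, 0, -0.17, 0, 0], [0, 0, 0, 0, -0.17, 0, 0], [0, 0, 0, 0, -0.17, 0, 0], [0, 0, 0, 0, -0.17, 0, 0], [0, 0, 0, 0, -0.1, 0, 0], [0, 0, 0, 0, -0.053, 0, 0], [0, 0, 0, 0, 0, 0, 0], [0, 0, 0, 0, 0, 0, 0], [0, 0, 0, 0, 0, 0, 0]],
])

```text
clock: 22.38
position: [0.466, -0.3168, 0.1948]
ee_rot: [-0.029, 1.0, 0.001, -0.001]
ft_force: [0.4, 0.2, -1.7]
grip_width: 0.219
grasp_force: 69.2
```

```bash
python3 - <<'E'
from h import *
o=get_obs(); p=o['position']; print(p,o['ee_rot'],np.round(o['joint_pos'],2))
Rm=R.from_quat(o['ee_rot']); print('units',(Rm.inv().apply(np.array([.4667,-.3177,.0512])-p)/.2).round(4),(Rm.inv()*R.from_quat([-.0288,.9996,0,.0003])).as_rotvec()/1.5)
im=optics.camera('top'); cv2.imwrite('pics/t9.png',im[...,::-1])
im=im.astype(int); C=cal('top'); red=(im[...,0]>im[...,1]*1.6)&(im[...,0]>60); red[:190]=0; red[270:]=0; red[:,:300]=0; red[:,385:]=0
for v in range(204,245,2):
    u=np.where(red[v])[0]
    if len(u): print(v,u.min(),u.max(),len(u),onz(C,(u.min(),v),.034).round(4),onz(C,(u.max(),v),.034).round(4))
E
```

```text
[ 0.46603065 -0.31675879  0.19482598] [-2.89405440e-02  9.99580768e-01  5.07391543e-04 -6.90249618e-04] [-0.19  0.3   0.84  1.73 -0.24  1.22  2.34]
units [-0.004  -0.0056  0.7181] [ 0.00071432 -0.00130029  0.00018785]
214 325 363 39 [ 0.6399 -0.0348  0.034 ] [ 0.6378 -0.1314  0.034 ]
216 325 363 39 [ 0.6347 -0.0346  0.034 ] [ 0.6326 -0.1312  0.034 ]
218 325 363 39 [ 0.6295 -0.0345  0.034 ] [ 0.6274 -0.131   0.034 ]
220 325 363 23 [ 0.6243 -0.0344  0.034 ] [ 0.6222 -0.1308  0.034 ]
222 326 363 22 [ 0.6191 -0.0368  0.034 ] [ 0.6171 -0.1307  0.034 ]
224 326 363 22 [ 0.6139 -0.0367  0.034 ] [ 0.6119 -0.1305  0.034 ]
226 326 363 22 [ 0.6087 -0.0366  0.034 ] [ 0.6067 -0.1303  0.034 ]
228 326 363 23 [ 0.6036 -0.0365  0.034 ] [ 0.6015 -0.1301  0.034 ]
230 326 363 38 [ 0.5984 -0.0364  0.034 ] [ 0.5964 -0.13    0.034 ]
232 326 363 38 [ 0.5933 -0.0363  0.034 ] [ 0.5912 -0.1298  0.034 ]
234 326 363 38 [ 0.5881 -0.0362  0.034 ] [ 0.5861 -0.1296  0.034 ]
236 326 362 37 [ 0.583  -0.0361  0.034 ] [ 0.581  -0.1269  0.034 ]
```

>>> send_rows([
  [[0, 0, 0, -0.004, -0.006, 0.08, 0], [0, 0, 0, 0, 0, 0.13, 0], [0, 0, 0, 0, 0, 0.13, 0], [0, 0, 0, 0, 0, 0.12, 0], [0, 0, 0, 0, 0, 0.08, 0], [0, 0, 0, 0, 0, 0.03, 0], [0, 0, 0, 0, 0, 0, 0], [0, 0, 0, 0, 0, 0, 0]],
])

```text
clock: 23.1
position: [0.4677, -0.3186, 0.0824]
ee_rot: [-0.029, 1.0, -0.0, 0.0]
ft_force: [0.2, -0.4, -0.6]
grip_width: 0.219
grasp_force: 69.3
```

```bash
python3 - <<'E'
from h import *
o=get_obs(); p=o['position']; print(p,o['ee_rot'])
Rm=R.from_quat(o['ee_rot']); print('units',(Rm.inv().apply(np.array([.4667,-.3177,.0512])-p)/.2).round(4),(Rm.inv()*R.from_quat([-.0288,.9996,0,.0003])).as_rotvec()/1.5)
E
```

```text
[ 0.46774471 -0.31855506  0.08239111] [-2.91900621e-02  9.99573836e-01 -2.45924781e-05  2.94581754e-04]
units [0.0051 0.0046 0.156 ] [-3.24122890e-05 -8.15520333e-06  5.20881587e-04]
```

>>> send_rows([
  [[0, 0, 0, 0.004, 0.004, 0.03, 0], [0, 0, 0, 0, 0, 0.03, 0], [0, 0, 0, 0, 0, 0.03, 0], [0, 0, 0, 0, 0, 0.025, 0], [0, 0, 0, 0, 0, 0.015, 0], [0, 0, 0, 0, 0, 0.01, 0], [0, 0, 0, 0, 0, 0.01, 0], [0, 0, 0, 0, 0, 0, 0], [0, 0, 0, 0, 0, 0, 0]],
])

```text
clock: 23.85
position: [0.4665, -0.3182, 0.0517]
ee_rot: [-0.029, 1.0, -0.0, -0.0]
ft_force: [1.0, -0.3, -1.7]
grip_width: 0.219
grasp_force: 69.4
```

>>> send_rows([
  [[0, 0, 0, 0, 0, 0.004, 0], [0, 0, 0, 0, 0, 0, 0], [0, 0, 0, 0, 0, 0, 0]],
])

```text
clock: 24.1
position: [0.4666, -0.3182, 0.0511]
ee_rot: [-0.029, 1.0, -0.0, 0.0]
ft_force: [-0.9, 0.4, 0.7]
grip_width: 0.221
grasp_force: 69.7
```

>>> send_rows([
  [[0, 0, 0, 0, 0, 0, 0.3], [0, 0, 0, 0, 0, 0, 0.4], [0, 0, 0, 0, 0, 0, 0.6], [0, 0, 0, 0, 0, 0, 0.8], [0, 0, 0, 0, 0, 0, 0.8], [0, 0, 0, 0, 0, 0, 0.8], [0, 0, 0, 0, 0, 0, 0.8], [0, 0, 0, 0, 0, 0, 0.8]],
])

```text
clock: 24.77
position: [0.4665, -0.3181, 0.0509]
ee_rot: [-0.029, 1.0, 0.0, 0.0]
ft_force: [0.5, 1.4, -0.3]
grip_width: 0.796
grasp_force: 0.0
```

>>> send_rows([
  [[0, 0, 0, 0, 0, -0.05, 0.8], [0, 0, 0, 0, 0, -0.12, 0.8], [0, 0, 0, 0, 0, -0.15, 0.8], [0, 0, 0, 0, 0, -0.18, 0.8], [0, 0, 0, 0, 0, -0.18, 0.8], [0, 0, 0, 0, 0, -0.18, 0.8], [0, 0, 0, 0, 0, -0.18, 0.8], [0, 0, 0, 0, 0, -0.18, 0.8], [0, 0, 0, 0, 0, -0.1, 0.8], [0, 0, 0, 0, 0, 0, 0.8], [0, 0, 0, 0, 0, 0, 0.8], [0, 0, 0, 0, 0, 0, 0.8]],
])

```text
clock: 25.77
position: [0.4661, -0.3179, 0.3144]
ee_rot: [-0.029, 1.0, 0.0, -0.0]
ft_force: [0.7, -0.5, -0.0]
grip_width: 0.802
grasp_force: 0.0
```

```bash
python3 - <<'E'
from h import *
o=get_obs(); print(o['position'],o['ft_force'],o['grip_width'])
w=snap('w9').astype(int); C=load('w9')
red=((w[...,0]>w[...,1]*2)&(w[...,0]>60)).astype(np.uint8)
n,l,s,c=cv2.connectedComponentsWithStats(red)
for i in range(1,n):
    if s[i,4]>500: print(s[i],c[i].round(1),onz(C,c[i],.055).round(4))
# expected outline of home handle
f=lambda x,y,z:[.462+x*.9983-y*.058,-.3183+x*.058+y*.9983,.05+z]
print('expected handle ends',proj(C,[f(-.055,0,.012),f(.055,0,.012)]).round(1),'blade',proj(C,[f(.182,-.025,.004),f(.182,.025,.004)]).round(1))
t=optics.camera('top').astype(int); a=cv2.imread('pics/top0.png')[...,::-1].astype(int)
for nme,(r0,r1,c0,c1) in dict(multi=(195,285,105,165),bin=(240,330,165,235),tape=(205,255,478,530),rod=(200,260,415,450)).items():
    d=np.abs(t-a)[r0:r1,c0:c1].sum(2); print(nme,d.mean().round(1),(d>120).sum())
cv2.imwrite('pics/t10.png',t[...,::-1].astype(np.uint8))
E
```

```text
[ 0.46608213 -0.31794529  0.31442575] [ 0.72438184 -0.53696565 -0.01392733] 0.8021348550596421
[ 313  146   21   81 1598] [322.9 184.9] [ 0.4615 -0.3181  0.055 ]
[ 474  293  100   57 3784] [525.  322.1] [ 0.5983 -0.0929  0.055 ]
expected handle ends [[322.7 126.7]
 [322.8 241.8]] blade [[300.3 347.5]
 [345.5 347.4]]
multi 21.2 0
bin 23.2 60
tape 159.0 1203
rod 60.9 434
```

```bash
python3 - <<'E'
from h import *
for n in ('w1','w9'):
    C=load(n); g=cv2.imread(f'pics/{n}.png').max(2)
    c=proj(C,[[.594,-.487,.019]])[0]; u,v=c.round().astype(int)
    m=np.zeros_like(g); m[max(v-75,0):v+75,max(u-75,0):u+75]=(g[max(v-75,0):v+75,max(u-75,0):u+75]<70)
    k,l,s,ce=cv2.connectedComponentsWithStats(m); i=1+s[1:,4].argmax(); print(n,c.round(1),s[i],onz(C,(s[i,0]+s[i,2]/2,s[i,1]+s[i,3]/2),.015).round(4))
    # blade: bluish-grey pixels along expected blade rows
    f=lambda x,y,z:[.462+x*.9983-y*.058,-.3183+x*.058+y*.9983,.05+z]
    im=cv2.imread(f'pics/{n}.png'); p=proj(C,[f(.182,-.04,.0),f(.182,.04,.0),f(.15,0,0)]).round().astype(int); v=p[0,1]
    print([im[v,x].tolist() for x in range(p[0,0],p[1,0],6)]); print(proj(C,[f(.182,0,.0)])[0].round(1), im[p[2,1],p[2,0]-8:p[2,0]+9:2].max(1).tolist())
E
```

```text
w1 [116.1 297.2] [  67  250   99   87 3107] [ 0.5916 -0.4883  0.015 ]
[[145, 146, 147], [144, 146, 146], [128, 128, 128], [73, 73, 70], [80, 77, 76], [85, 84, 80], [106, 103, 100], [72, 71, 71], [77, 76, 75], [79, 78, 78], [151, 152, 152], [144, 144, 144], [143, 144, 143]]
[274.6 363.6] [147, 141, 117, 132, 117, 106, 149, 150, 106]
w9 [168.  284.6] [ 121  239   92   84 2674] [ 0.5915 -0.4894  0.015 ]
[[148, 149, 149], [147, 148, 149], [143, 144, 144], [92, 91, 89], [95, 93, 92], [91, 90, 89], [124, 120, 116], [82, 81, 79], [80, 79, 77], [77, 76, 73], [148, 150, 149], [150, 151, 152]]
[322.9 345.3] [150, 153, 98, 132, 127, 96, 109, 103, 158]
```

The tape roll has not moved, the hook is back at its home pose with its blade where it was, the case is fully out on the flap, and the gripper is clear.

```bash
python3 -c "
from workcell import job; print(job.hand_in())"
```

```text
the job is handed in; nothing more can be done
None
```

The job is handed in at about 26 s: the flap opened on the second push, the case lies flat on it about 9 mm clear of the bay, the hook is back in its cradle, and the camera checks showed no sign that the multimeter, tape roll or bin had moved.

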